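Hold the red filter slide in the reader's slot

TASK

Lift the red filter slide out of the open slide bin and pass its foot down through the narrow slot in the top of the small white reader, without forcing it, until the white line round the slide is level with the rim of the slot's black collar. The reader has no stop for it: finish while still holding the slide there, upright and steady, its foot hanging clear of the reader's floor. Leave the other two slides in the bin and everything else where it stands.

Things in the scene. Friction and masses are not known exactly. Their poses are not given: they have to be found in the camera images.
- slide_red: red filter slide, the one to use: flat bar 30 mm wide (x), 8 thick (y), 130 tall (z), same both ways round, about 50 g; lowest 6 mm taper to 25 x 3.6 mm; black with red glass, top 42 mm is the red ribbed grip, white line 65 mm above the foot. Origin: centre of the foot. It starts upright in a bin pocket, width along the row, top 80 mm above the bin's rim
- slide_red_line (a point): the centre of the red slide at the height of its white line, 65 mm above its foot and 65 mm below its top; axes as the slide's
- slide_green: green filter slide: flat bar 30 mm wide (x), 8 thick (y), 130 tall (z), same both ways round, about 50 g; lowest 6 mm taper to 25 x 3.6 mm; black with green glass, top 42 mm is the green ribbed grip, white line 65 mm above the foot. Origin: centre of the foot. It starts upright in a bin pocket, width along the row, top 80 mm above the bin's rim
- slide_blue: blue filter slide: flat bar 30 mm wide (x), 8 thick (y), 130 tall (z), same both ways round, about 50 g; lowest 6 mm taper to 25 x 3.6 mm; black with blue glass, top 42 mm is the blue ribbed grip, white line 65 mm above the foot. Origin: centre of the foot. It starts upright in a bin pocket, width along the row, top 80 mm above the bin's rim
- bin: open grey slide bin, white insert, fixed, 80 (x) x 144 (y) x 60 mm high; three open-topped pockets in a row along y, 40 mm apart, the middle one at its centre; each 12 (x) x 34 mm (y), floor 10 mm above the underside. Which slide stands in which pocket varies. Origin: centre of the underside, z up
- reader: small white reader, fixed, hollow, 110 (x) x 120 (y) x 100 mm high, clear pane in the front (-x), grey top plate with a display. Inner floor 6 mm above the underside: the foot of a slide held with its line at the rim hangs 37 mm above it, and a slide let go drops by that. Origin: centre of the underside, z up
- slot (a point): centre of the slot in the reader's top at the rim of its black collar, 108 mm above the worktop; axes as the reader's. Slot 32 mm long (x), 10 mm wide (y): 2 mm more than the slide each way; this throat lies 8 to 14 mm below the rim. The collar is a funnel, lips leaning out 30 degrees from upright, about 41 x 19 mm at the rim
- detector_tower: tall grey tower, fixed obstacle, 530 mm high: nearest corner at x 0.54, y -0.10 m, front from there to x 0.65, y -0.30, left side to x 0.87, y 0.09; keep hand and wrist on the robot's side. Also fixed, at the right: a black frame ring, bars 300 to 375 mm up, corners x 0.23, y -0.42; x 0.29, y -0.45; x 0.40, y -0.71; a hand that starts inside it must first rise straight out
- vial: small screw-cap glass vial with black cap, 23 mm across, 56 mm tall, bystander; origin: centre of the underside
- stopper: red rubber stopper, 34 mm across, 26 mm tall, bystander; origin: centre of the underside
- jug_cap_0: white screw cap, 42 mm across, 13 mm tall, bystander; origin: centre of the underside
- jug_cap_1: white screw cap, 42 mm across, 13 mm tall, bystander; origin: centre of the underside
There are look-alikes about, which are no part of the job. Leave any yellow look-alike of the slide_green alone.

How it is judged:
By the outcome, as a careful person would: the job done as asked, in the order asked, and still so for the second after the job is handed in, while the arm keeps its last pose, push and grip.
It also fails if it takes over 58 s, if anything falls off the work surface, if the arm or the gripper's body presses on something with over 40 N, if the wrist force passes 120 N, or if a joint passes its speed limit or range.

ROBOT

A 6-joint arm with a two-finger parallel gripper is mounted at the origin on a cart in front of the work surface, level with it; the furniture and walls round the work are solid. World frame = base frame: x ahead of the robot, y to its left, z up, the work surface at z = 0. Lengths are in m, angles in degrees, forces in N, time in s.
With the tool pointing down it reaches from about 0.4 to 0.825 m from the base axis. Payload 7 kg.
Tool frame: the origin (TCP) lies midway between the tips of the shut fingers; the grasp point (between the pads) lies 19 mm behind it (hold_point_z is the distance from the TCP to the grasp point, in m); z points along the fingers, y is the line along which they close (so a half turn about z gives the same grasp; the last joint's range is limited). The gripper opens to 88 mm and grips with 3 to 60 N. Pads are 19 mm wide; open, the fingers measure 130 mm over their backs; the gripper's body (78 mm by 193 mm) begins 47 mm behind the grasp point.
Start: joints at [-48.237, 20.546, 0.682, 0, -70.136, -16.507], TCP at [0.288, -0.61, 0.227] pointing down, gripper open.
Joint ranges: [-176.03, 176.03], [-82.01, 121.73], [-58.28, 71.71], [-173.87, 95.51], [-174.79, -0.11], [-173.66, 173.66]. Speed limits (degrees/s): [136.94, 136.94, 172.46, 180, 180, 180].

INTERFACE

Orientations are given as [roll, pitch, yaw] about the fixed x, y, z axes, in that order (R = Rz(yaw) Ry(pitch) Rx(roll)).
In Python, from plant import get_state, capture, close_job, hold_point_z gives the robot as it stands.
- The arm moves only by the shell command python3 -m inch 'ROWS' [FORCE]. ROWS is text: rows parted by semicolons, each of 5 numbers parted by spaces: the shift along the tool's x, y, z normalised to -1 to 1, where 1 is 0.15 m, then the turn about the tool's z normalised to -1 to 1, where 1 is 360 degrees, then the opening, from 0 (shut) to 1 (fully open). In form: tx ty tz spin grip; .... A call has exactly 8 rows; each row shifts and turns the commanded pose from where the row before left it, along the tool's axes as they then stand; what a row does not reach is not made up. A row lasts 1/8 s, in which the tool goes at most 62.5 mm and 10.7 degrees, less where a joint would pass 70% of its speed; a pose out of reach is approached as far as the arm can. A call with a number of a shift or a turn outside -1 to 1 is refused whole. A call with a gripper value outside its range is refused whole. The fingers move at their own pace and stop on an object; FORCE is the grip in N (left out, the last holds). Time passes only in rows, so rows that do not move let the fingers close, or fill a call up. It gives the time, the measured TCP pose, the force, the opening and the grip force at its end, in the units of the state.
- get_state(): the state, without advancing time (a new reading comes with each control period).
- capture(name): name is "side" or "top" or "wrist"; returns a dict with "color" (480x640x3 uint8, blue, green, red), "mtx" (3x3 intrinsics, pixels), "R" (3x3) and "t" (3): a world point X has camera coordinates R X + t. Camera axes: x right, y down, z forward; pixel columns grow to the right and rows downward; lengths in m; the calibration is good to about 2 mm. The wrist camera is an equidistant fisheye: a pixel r from the principal point sees the ray r / f radians off the axis. A picture is of the moment at which its call begins. There is no depth.
- close_job(): hands the job in; it is judged then, once.
The state is a dict: "time_s": time; "joints": joint angles; "qd": joint speeds; "joint_torque": joint torques, N m; "tcp_pos": TCP position; "eef_rot": TCP orientation; "contact_force": force on the tool from outside, world axes, zero at the start; "moment": the same for the moment, N m; "gripper_width": finger opening in m; "gripper_force": force on a finger pad.
Only numpy, scipy, OpenCV 4.12 (cv2) and the standard library are available. Lean on these libraries where they do the work, as an engineer would, in place of code of your own. Each camera call takes 0.05 s, during which the arm holds its last target. There are 200 camera calls.

## Working session

There is one attempt and no reset: what is moved stays moved. The work goes in short steps, Python scripts to look and compute and a shell command to move; the robot and the scene stay as the last step left them, time stands still between calls to the robot, and variables do not carry over. Pictures are saved under pics/ and viewed, at most 13 in all, crops included, and the job is handed in when it is done.

```bash
mkdir -p pics; ls
cat > h.py <<'E'
import numpy as np, cv2
from plant import get_state, capture
E
python3 - <<'E'
from h import *
s=get_state(); print({k:np.round(v,4).tolist() for k,v in s.items()})
for n in ["side","top"]:
    c=capture(n); cv2.imwrite(f"pics/{n}0.png",c["color"]); np.savez(f"{n}0.npz",**c)
    print(n,c["mtx"].tolist(),(-c["R"].T@c["t"]).round(3),c["R"].round(3).tolist())
E
```

```text
pics
{'time_s': 0.0, 'joints': [-48.2379, 20.5926, 0.6342, -0.0187, -70.136, -16.5065], 'qd': [-0.0254, -0.0818, -0.0068, -0.0687, -0.0149, -0.0307], 'joint_torque': [-0.0008, -58.2712, 29.3049, 6.9969, 0.0069, -0.0002], 'tcp_pos': [0.2878, -0.6101, 0.2256], 'eef_rot': [179.9045, -0.01, -154.7508], 'contact_force': [-0.5705, 0.4531, -0.469], 'moment': [-0.0268, -0.0325, -0.0148], 'gripper_force': 0.0, 'gripper_width': 0.0878}
side [[440.9668598456312, 0.0, 309.8080490618436], [0.0, 440.9668598456312, 229.67741872960949], [0.0, 0.0, 1.0]] [-0.19  -0.505  0.513] [[0.269, -0.963, -0.006], [-0.476, -0.127, -0.87], [0.837, 0.237, -0.493]]
top [[501.9672855829779, 0.0, 322.84400608580694], [0.0, 501.9672855829779, 231.50848488116972], [0.0, 0.0, 1.0]] [ 0.434 -0.3    1.122] [[0.023, -1.0, -0.005], [-0.997, -0.023, -0.078], [0.078, 0.007, -0.997]]
```

View pics/side0.png

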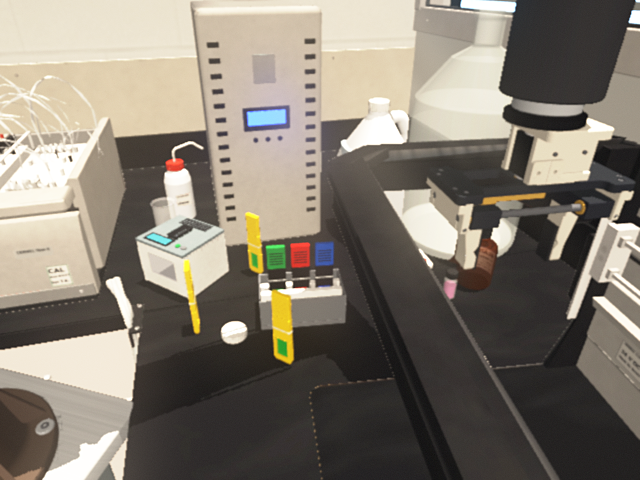

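View pics/top0.png

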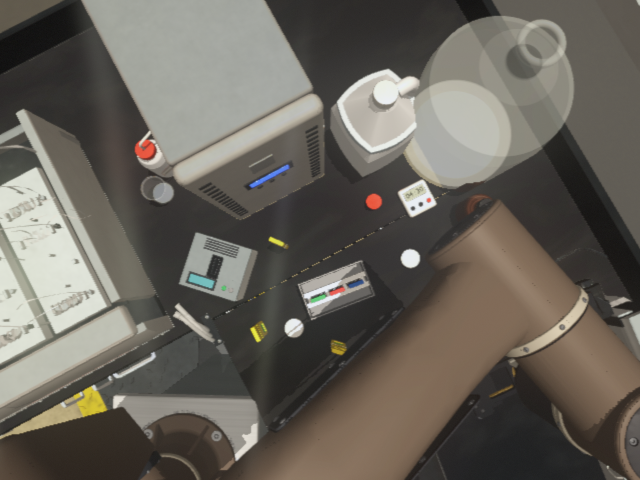

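The side view shows the slides green, red and blue at about (276,257), (300,255) and (325,253). The reader is at (183,255), with yellow look-alikes at (253,242), (192,297) and (283,325). In the top view, the red slide's top is at about (336,292) and the reader is at (218,268).

Run:
```python
from h import *
t=cv2.imread("pics/top0.png"); s=cv2.imread("pics/side0.png")
a=cv2.resize(t[225:305,170:270],(400,320),interpolation=cv2.INTER_CUBIC)
b=cv2.resize(t[250:330,290:390],(400,320),interpolation=cv2.INTER_CUBIC)
c=cv2.resize(s[210:280,130:230],(400,280),interpolation=cv2.INTER_CUBIC)
d=cv2.resize(s[235:305,250:350],(400,280),interpolation=cv2.INTER_CUBIC)
cv2.imwrite("pics/crop1.png",np.vstack([np.hstack([a,b]),np.hstack([c,d])]))
```

```text
(no output)
```

View pics/crop1.png

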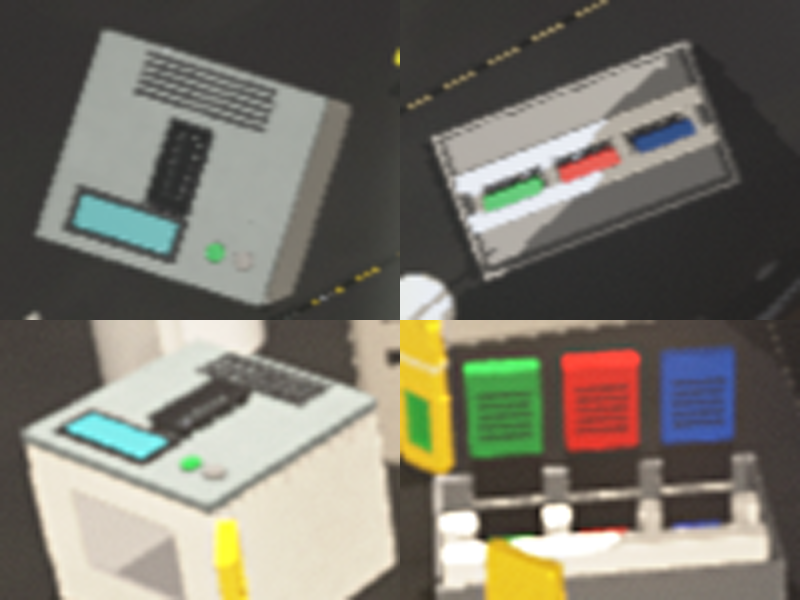

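Enlarged, the red top face runs from about (330,288) to (345,293) in the top view. The black collar spans about (207..223, 255..279), and the slot runs along it.

```bash
cat >> h.py <<'E'
def load(n):
    return dict(np.load(n+".npz"))
def ray(c,uv,fish=False):
    K=c["mtx"]; x=(np.array(uv)-[K[0,2],K[1,2]])/[K[0,0],K[1,1]]
    if fish:
        r=np.hypot(*x); d=np.array([*(x*(np.sin(r)/max(r,1e-9))),np.cos(r)])
    else: d=np.array([*x,1.])
    return -c["R"].T@c["t"], (c["R"].T@d)/np.linalg.norm(d)
def onz(c,uv,z,fish=False):
    o,d=ray(c,uv,fish); return o+d*(z-o[2])/d[2]
def tri(rays):
    A=sum(np.eye(3)-np.outer(d,d) for o,d in rays); b=sum((np.eye(3)-np.outer(d,d))@o for o,d in rays)
    p=np.linalg.solve(A,b); return p,[np.linalg.norm(np.cross(p-o,d))*1e3 for o,d in rays]
def proj(c,X):
    p=c["R"]@np.array(X)+c["t"]; return (c["mtx"]@p)[:2]/p[2]
def blobs(img,lo,hi,a=20):
    m=cv2.inRange(cv2.cvtColor(img,cv2.COLOR_BGR2HSV),lo,hi)
    n,l,s,ce=cv2.connectedComponentsWithStats(m)
    return [(s[i],ce[i],np.argwhere(l==i)[:,::-1]) for i in range(1,n) if s[i][4]>=a]
E
python3 - <<'E'
from h import *
T=load("top0");S=load("side0")
H={"red":((0,130,80),(8,255,255)),"green":((50,110,60),(80,255,255)),"blue":((105,110,60),(125,255,255)),"yellow":((22,150,80),(34,255,255)),"cyan":((85,80,80),(100,255,255))}
for n,c in(("top",T),("side",S)):
  for k,v in H.items():
    for s,ce,p in blobs(c["color"],*v): 
      if 150<ce[0]<400 and 200<ce[1]<360: print(n,k,s,ce.round(1),[np.round(x,1) for x in cv2.minAreaRect(p.astype(np.float32))])
# slides: top-edge midpoints in side
for k,ut in(("red",(337.5,291)),):
  for us in((300.5,243),(300.5,245)):
    p,e=tri([ray(T,ut),ray(S,us)]);print(k,p.round(4),np.round(e,1))
# collar corners at z .108, both views
for q in((170,120),(212,130),(185,215),(148,207)): print(onz(T,np.array(q)/4+[170,225],.108).round(4))
# reader top corners, top & side
for a,b in(((104,30),(200,340)),((328,97),(377,405)),((262,305),(212,510)),((38,235),(24,434))):
  p,e=tri([ray(T,np.array(a)/4+[170,225]),ray(S,(np.array(b)-[0,320])/4+[130,210])]);print("rdr",p.round(4),np.round(e,1))
E
```

```text
top red [365 193  17  17 213] [373.3 201.1] [array([373.5, 201. ]), array([15.7, 16.1]), np.float64(63.4)]
top red [330 287  15   8  57] [336.8 290.5] [array([336.6, 290.3]), array([ 4.1, 14.9]), np.float64(71.6)]
top green [311 294  14   8  49] [317.8 297.8] [array([317.8, 297.8]), array([ 3.4, 13.6]), np.float64(69.4)]
top blue [349 280  14   8  50] [355.4 283.4] [array([355.5, 283.4]), array([ 3.4, 13.9]), np.float64(69.4)]
top yellow [269 237  16   9  70] [275.9 241.2] [array([276.2, 241.6]), array([16.1,  4.5]), np.float64(26.6)]
top yellow [250 322  16  20 162] [257.1 331.6] [array([258.9, 331.3]), array([16.5, 13.9]), np.float64(63.4)]
top yellow [331 340  16  15 147] [337.7 347.6] [array([337.8, 347.2]), array([16.8, 12. ]), np.float64(18.4)]
top cyan [188 274  26  14 203] [200.7 280.5] [array([200.8, 280.6]), array([24.8,  8.1]), np.float64(16.7)]
side red [290 242  20  26 486] [299.8 254.5] [array([299.5, 254.5]), array([25., 19.]), np.float64(90.0)]
side green [266 244  20  26 460] [275.6 256.4] [array([275.7, 256.4]), array([24.6, 18.7]), np.float64(86.2)]
side green [252
[... 714 characters left out ...]
43. , 19.6]), np.float64(85.9)]
side yellow [190 304  10  30 187] [194.9 317.9] [array([195.3, 318.6]), array([28.9,  7.1]), np.float64(80.0)]
side yellow [273 329  21  35 433] [283.3 345.7] [array([283., 346.]), array([34., 20.]), np.float64(90.0)]
side cyan [147 233  25  12 151] [158.8 238.5] [array([158.8, 238.6]), array([24.,  7.]), np.float64(18.4)]
red [ 0.3952 -0.3241  0.1425] [0.5 0.5]
red [ 0.395  -0.3241  0.1388] [0.6 0.6]
[ 0.4603 -0.0713  0.108 ]
[ 0.4558 -0.0928  0.108 ]
[ 0.4127 -0.0808  0.108 ]
[ 0.4163 -0.062   0.108 ]
rdr [ 0.5057 -0.0335  0.0986] [0.1 0.1]
rdr [ 0.4738 -0.1477  0.095 ] [1.3 1.3]
rdr [ 0.3678 -0.119   0.0968] [0.4 0.4]
rdr [ 0.4003 -0.0039  0.0987] [0.7 0.7]
```

```bash
python3 -m inch '0 0 -0.3 0 1; 0 0 -0.3 0 1; 0 0 -0.3 0 1; 0 0 -0.3 0 1; 0 0 -0.3 0 1; 0 0 -0.1 0 1; 0 0 0 0 1; 0 0 0 0 1' 15
```

```text
time_s: 1.1
tcp_pos: [0.288, -0.6102, 0.4649]
eef_rot: [179.9, -0.0, -154.7]
contact_force: [0.7, 0.4, -0.3]
gripper_width: 0.0878
gripper_force: 0.0
```

Red's top measures z≈0.140, as it should. The slot is at about (0.436, -0.077) with yaw about -15°. Next I turn to the slide's yaw (about -69°) and go above the bin.

```bash
python3 -m inch '0 0 0 -0.0297 1; 0 0 0 -0.0297 1; 0 0 0 -0.0297 1; 0 0 0 -0.0297 1; 0 0 0 -0.0297 1; 0 0 0 -0.0297 1; 0 0 0 -0.0297 1; 0 0 0 -0.0297 1' && python3 -m inch '-0.218 -0.192 0 0 1; -0.218 -0.192 0 0 1; -0.218 -0.192 0 0 1; -0.218 -0.192 0 0 0.5; -0.218 -0.192 0 0 0.5; -0.218 -0.192 0 0 0.5; -0.218 -0.192 0 0 0.5; 0 0 0 0 0.5'
python3 - <<'E'
from h import *
T=load("top0")
a=onz(T,(317.8,297.8),.14);b=onz(T,(355.5,283.4),.14);d=b-a
print(a,b,np.degrees(np.arctan2(d[1],d[0])),np.linalg.norm(d))
c=capture("wrist");np.savez("w1",**c);cv2.imwrite("pics/w1.png",c["color"]);print((-c["R"].T@c["t"]).round(3),c["R"].round(3).tolist(),c["mtx"].tolist())
c=capture("side");np.savez("side1",**c);c=capture("top");np.savez("top1",**c)
E
```

```text
time_s: 2.1
tcp_pos: [0.2879, -0.6102, 0.4649]
eef_rot: [180.0, 0.1, -68.9]
contact_force: [-0.4, 1.2, -0.3]
gripper_width: 0.0874
gripper_force: 0.0
time_s: 3.1
tcp_pos: [0.3956, -0.3226, 0.4658]
eef_rot: [180.0, 0.1, -69.0]
contact_force: [1.0, -0.9, 0.4]
gripper_width: 0.0456
gripper_force: 0.0
[ 0.38120491 -0.28666277  0.14      ] [ 0.41075881 -0.35934669  0.14      ] -67.87291854930561 0.07846263924943554
[ 0.42  -0.387  0.624] [[-0.934, -0.358, -0.001], [-0.347, 0.903, 0.254], [-0.09, 0.237, -0.967]] [[371.64829954431775, 0.0, 322.2279758196178], [0.0, 371.64829954431775, 231.47875748845388], [0.0, 0.0, 1.0]]
```

View pics/w1.png

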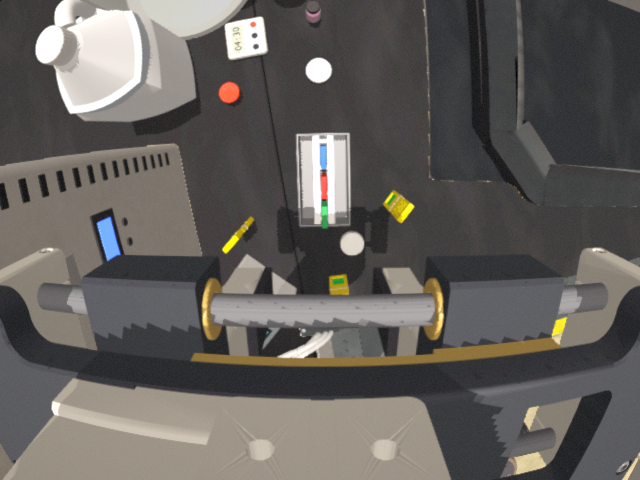

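In the wrist view the red slide is at (323,185), between blue (323,157) and green (324,215). The camera sits on the tool's +x side, which would face the tower at the reader. So I turn the hand half round, which also gives a second viewpoint.

```bash
python3 -m inch '0 0 0 0.0297 0.5; 0 0 0 0.0297 0.5; 0 0 0 0.0297 0.5; 0 0 0 0.0297 0.5; 0 0 0 0.0297 0.5; 0 0 0 0.0297 0.5; 0 0 0 0.0297 0.5; 0 0 0 0.0297 0.5' >/dev/null;  python3 -m inch '0 0 0 0.0297 0.5; 0 0 0 0.0297 0.5; 0 0 0 0.0297 0.5; 0 0 0 0.0297 0.5; 0 0 0 0.0297 0.5; 0 0 0 0.0297 0.5; 0 0 0 0.0297 0.5; 0 0 0 0.0297 0.5'
python3 - <<'E'
from h import *
W=load("w1"); T=load("top0"); S=load("side0")
c=capture("wrist");np.savez("w2",**c);cv2.imwrite("pics/w2.png",c["color"]);print((-c["R"].T@c["t"]).round(3))
H={"red":((0,130,60),(8,255,255)),"green":((50,100,50),(85,255,255)),"blue":((105,110,50),(125,255,255))}
for n,q in(("w1",W),("w2",c)):
  P={}
  for k,v in H.items():
    for s,ce,p in blobs(q["color"],*v,a=30):
      x=onz(q,ce,.135,True)
      if np.hypot(x[0]-.395,x[1]+.324)<.06: P[k]=x; print(n,k,s,ce.round(1),x.round(4))
  d=P["blue"]-P["green"]; print(np.degrees(np.arctan2(d[1],d[0])),np.linalg.norm(d))
E
```

```text
time_s: 5.25
tcp_pos: [0.3947, -0.3259, 0.4658]
eef_rot: [-179.9, -0.1, 119.3]
contact_force: [-0.4, -0.4, -0.1]
gripper_width: 0.044
gripper_force: 0.0
[ 0.362 -0.267  0.624]
w1 red [321 173   6  27 141] [323.6 185.9] [ 0.395  -0.3257  0.135 ]
w1 green [322 201   6  28 142] [324.2 215.1] [ 0.3801 -0.2891  0.135 ]
w1 blue [321 145   5  23  75] [323.  157.3] [ 0.4093 -0.361   0.135 ]
-67.88599449721569 0.07760775540867566
w2 red [320 173   7  16  38] [322.8 177.9] [ 0.3891 -0.3147  0.135 ]
w2 green [324 145   7  17  76] [326.7 152.9] [ 0.3772 -0.2832  0.135 ]Traceback (most recent call last):
  File "<stdin>", line 11, in <module>
KeyError: 'blue'
```

View pics/w2.png

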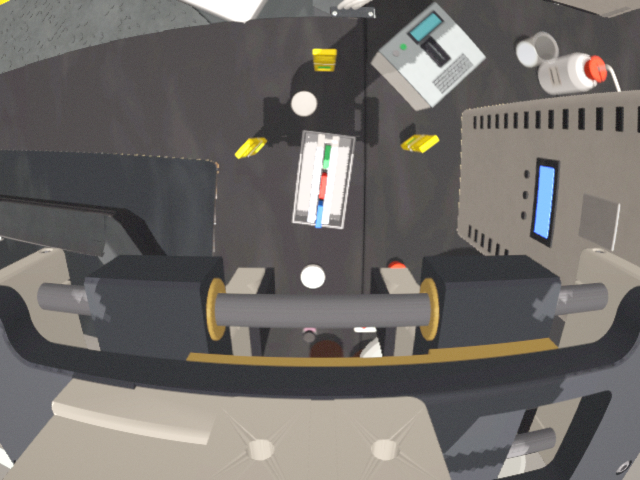

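The row's yaw is -67.9°, so the tool yaw should be 112.1°. The red slide is seen again at (323,178) and the collar at (435,48). I align, lower to just above the slide and look again.

```bash
python3 -m inch '0 0 0 0.02 0.5; 0.01 0.01 0.25 0 0.5; 0 0 0.26 0 0.5; 0 0 0.26 0 0.5; 0 0 0.26 0 0.5; 0 0 0.26 0 0.5; 0 0 0.26 0 0.5; 0 0 0.2 0 0.5'
python3 - <<'E'
from h import *
c=capture("wrist");np.savez("w3",**c);s=get_state();print(s["tcp_pos"],s["eef_rot"])
cv2.imwrite("pics/w3.png",cv2.resize(c["color"][110:410,120:520],None,fx=2,fy=2))
for z in(.10,.12,.14):  # where the tool axis appears
  X=np.array([*s["tcp_pos"][:2],z]);p=c["R"]@X+c["t"];th=np.arctan2(np.hypot(*p[:2]),p[2]);print(z,c["mtx"][:2,2]+371.65*th*p[:2]/np.hypot(*p[:2]))
E
```

```text
time_s: 6.3
tcp_pos: [0.3948, -0.3235, 0.2019]
eef_rot: [-179.9, -0.1, 112.6]
contact_force: [0.2, 0.5, -0.3]
gripper_width: 0.0438
gripper_force: 0.0
[ 0.3931538  -0.32233371  0.19821714] [-179.74666333   -0.33285203  112.56721288]
0.1 [320.99552343 228.38146963]
0.12 [320.88482872 235.67072302]
0.14 [320.75594002 244.18542263]
```

View pics/w3.png

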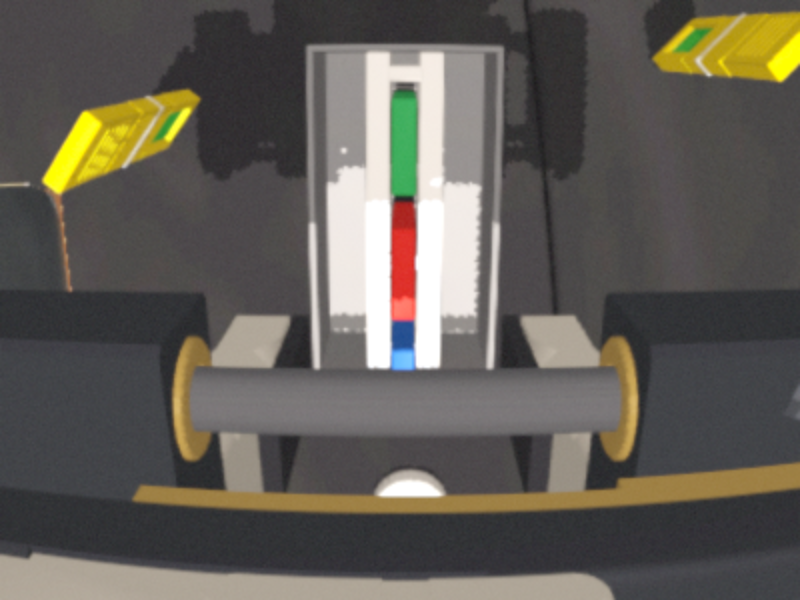

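The red slide (crop column 403, or 321.5 full frame) lies on the tool axis (321), and the row is parallel to the tool. I descend and grip.

```bash
python3 -m inch '0 0 0.2 0 0.5; 0 0 0.2 0 0.5; 0 0 0.15 0 0.5; 0 0 0.12 0 0.5; 0 0 0 0 0.5; 0 0 0 0 0; 0 0 0 0 0; 0 0 0 0 0' 20;python3 -m inch '0 0 0 0 0; 0 0 0 0 0; 0 0 -0.03 0 0; 0 0 -0.05 0 0; 0 0 -0.1 0 0; 0 0 -0.1 0 0; 0 0 -0.1 0 0; 0 0 -0.1 0 0'
python3 -c "
from h import *
s=get_state();print(s['tcp_pos'],s['eef_rot'],s['contact_force'],s['moment'])
c=capture('side');np.savez('side3',**c);cv2.imwrite('pics/s3.png',c['color'])"
```

```text
time_s: 7.35
tcp_pos: [0.3963, -0.3231, 0.1043]
eef_rot: [179.9, 0.0, 112.5]
contact_force: [0.2, 0.2, 0.1]
gripper_width: 0.0194
gripper_force: 0.0
time_s: 8.35
tcp_pos: [0.3961, -0.323, 0.1769]
eef_rot: [180.0, 0.0, 112.5]
contact_force: [0.5, 1.1, -0.3]
gripper_width: 0.0076
gripper_force: 20.0
[ 0.39614239 -0.32298022  0.17692701] [1.79966779e+02 2.77076294e-02 1.12520882e+02] [ 0.49169571  1.11629362 -0.28457762] [-0.14083401 -0.03974769  0.01308518]
```

It is gripped (7.6 mm, 20 N) and lifted. I raise it further and turn it to the reader's yaw while still above the bin, which keeps the body away from the tower.

```bash
python3 -m inch '0 0 -0.25 0 0; 0 0 -0.25 0 0; 0 0 -0.25 0 0; 0 0 -0.25 -0.028 0; 0 0 0 -0.028 0; 0 0 0 -0.028 0; 0 0 0 -0.028 0; 0 0 0 -0.028 0';python3 -m inch '0 0 0 -0.006 0; 0.03 0.27 0 0 0; 0.03 0.28 0 0 0; 0.03 0.28 0 0 0; 0.03 0.28 0 0 0; 0.02 0.27 0 0 0; 0.02 0.21 0 0 0; 0 0 0 0 0'
python3 - <<'E'
from h import *
s=get_state();print(s['tcp_pos'],s['eef_rot'],s['joints'],s['gripper_width'])
for n in('wrist','side','top'):
  c=capture(n);np.savez(n+'4',**c);cv2.imwrite(f'pics/{n}4.png',c['color'])
w=cv2.imread('pics/wrist4.png');sd=cv2.imread('pics/side4.png');
t=cv2.imread('pics/top4.png')
cv2.imwrite('pics/c4.png',np.vstack([np.hstack([w[60:360,120:520],cv2.resize(sd[130:280,80:280],(400,300))]),np.hstack([cv2.resize(t[200:350,120:320],(400,300)),cv2.resize(sd[210:285,130:230],(400,300))])]))
E
```

```text
time_s: 9.4
tcp_pos: [0.3959, -0.3228, 0.3257]
eef_rot: [180.0, -0.0, 163.3]
contact_force: [0.7, -0.2, -0.6]
gripper_width: 0.0078
gripper_force: 20.0
time_s: 10.4
tcp_pos: [0.4344, -0.0847, 0.3258]
eef_rot: [180.0, 0.0, 165.2]
contact_force: [0.2, -0.8, -0.7]
gripper_width: 0.008
gripper_force: 20.0
[ 0.43436573 -0.08469945  0.32576573] [1.79974319e+02 1.23718043e-02 1.65248631e+02] [ 1.46341349e+01 -5.26826042e+00 -1.69663932e+01 -1.66538873e-02
 -7.82784862e+01 -1.19382121e+02] 0.008029379567696119
```

View pics/c4.png

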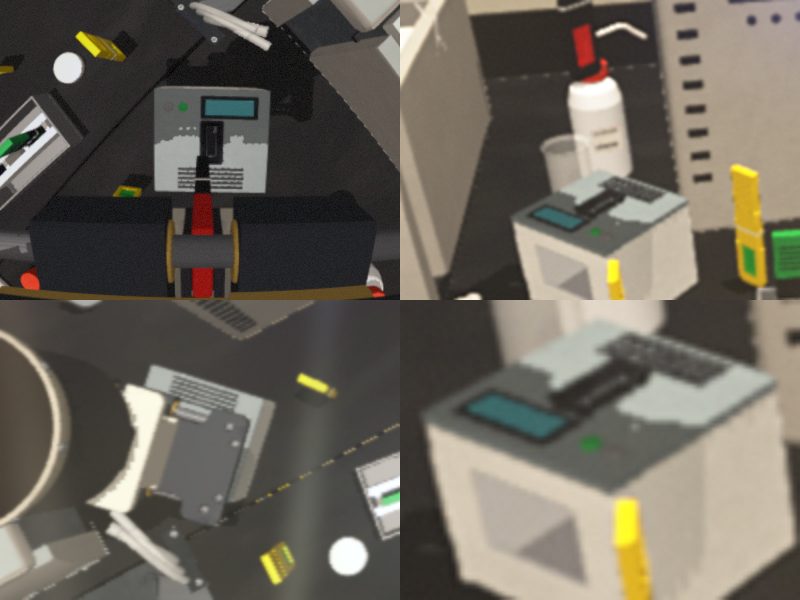

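The wrist view (crop offset 120,60) shows the collar at crop (210,143), still ahead of the slide's foot at (203,165). The reader's sides look parallel to the tool. Next I measure the collar and plate.

Run:
```python
from h import *
c=load("wrist4")
def ln(a,b): d=b-a; return np.degrees(np.arctan2(d[1],d[0]))
P=[onz(c,np.array(q)+[120,60],.1,True) for q in((155,89),(270,89),(267.5,192),(155,189))]
for p in P: print(p.round(4))
print("ctr",(sum(P)/4).round(4),"yaws",ln(P[3],P[0]),ln(P[2],P[1]),ln(P[0],P[1])+90, ln(P[3],P[2])+90,[np.linalg.norm(P[i]-P[(i+1)%4]).round(4) for i in range(4)])
g=cv2.cvtColor(c["color"],cv2.COLOR_BGR2GRAY)
im=cv2.resize(c["color"][140:270,270:400],(600,600),interpolation=cv2.INTER_CUBIC)
im=np.clip(im.astype(float)*2.2,0,255).astype(np.uint8)
cv2.imwrite("pics/c5.png",im)
```

```text
[ 0.3689 -0.1182  0.1   ]
[ 0.3987 -0.0031  0.1   ]
[ 0.507  -0.0302  0.1   ]
[ 0.4722 -0.1482  0.1   ]
ctr [ 0.4367 -0.0749  0.1   ] yaws 163.7867546930282 165.92232525114093 165.47288228497212 163.57086466534204 [np.float64(0.1189), np.float64(0.1116), np.float64(0.123), np.float64(0.1076)]
```

View pics/c5.png

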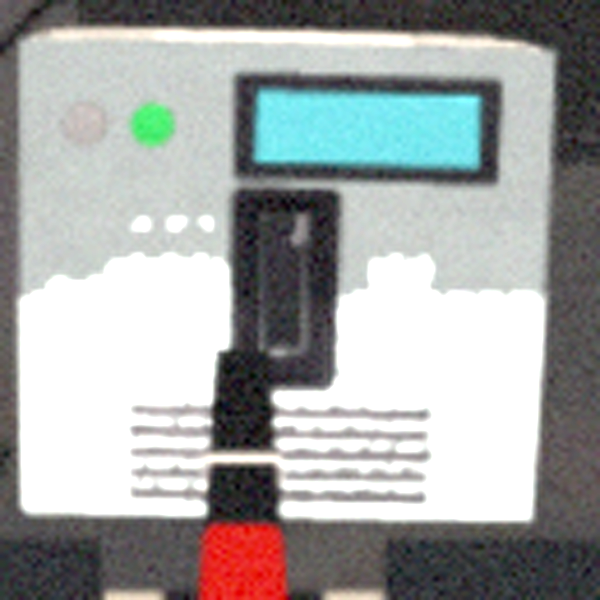

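The collar's outer corners in the crop (×4.615 from (270,140)) are about (235,190), (340,190) and (333,388). The slot inside it spans about (258..308, 212..355).

Run:
```python
from h import *
c=load("wrist4")
def ln(a,b): d=b-a; return np.degrees(np.arctan2(d[1],d[0]))
f=lambda q,z: onz(c,np.array(q)/4.615+[270,140],z,True)
A=[f(q,.108) for q in((235,190),(340,190),(333,388),(231,386))]
print("outer",(sum(A)/4).round(4),ln(A[2],A[1]),ln(A[3],A[0]),[np.linalg.norm(A[i]-A[(i+1)%4]).round(4) for i in range(4)])
for z in(.1,.094):
  B=[f(q,z) for q in((258,212),(310,212),(303,356),(260,356))]
  print("inner",(sum(B)/4).round(4),ln(B[2],B[1]),ln(B[3],B[0]),[np.linalg.norm(B[i]-B[(i+1)%4]).round(4) for i in range(4)])
D=[f(q,.1) for q in((250,85),(487,95),(482,168),(250,163))]
print("disp yaw",ln(D[0],D[1])+90,ln(D[3],D[2])+90)
# slide foot from wrist, foot z from tcp z: line & grip
s=get_state();print(s["tcp_pos"],s["eef_rot"][2])
zl=None
for nm,q in(("foot",(243,352)),("line",(243,458)),("gripedge",(242,523))):
  o,d=ray(c,np.array(q)/4.615+[270,140],True)
  # intersect with vertical plane through camera-facing narrow face (tcp + 15mm along tool x)
  y=np.radians(165.2);n=np.array([np.cos(y),np.sin(y),0]);p0=np.array([.4344,-.0847,0])+n*.015
  X=o+d*(((p0-o)@n)/(d@n));print(nm,X.round(4),"tool-y off mm",((X-p0)@[np.sin(y),-np.cos(y),0])*1e3)
```

```text
outer [ 0.4372 -0.0758  0.108 ] 163.89376100269882 164.03374583988 [np.float64(0.0231), np.float64(0.0449), np.float64(0.023), np.float64(0.0444)]
inner [ 0.4374 -0.0761  0.1   ] 162.939219913615 166.14146785686648 [np.float64(0.0117), np.float64(0.0333), np.float64(0.0099), np.float64(0.0333)]
inner [ 0.4385 -0.0762  0.094 ] 162.93921991361503 166.1414678568665 [np.float64(0.0119), np.float64(0.0338), np.float64(0.01), np.float64(0.0338)]
disp yaw 163.35858976855627 164.41021324222643
[ 0.4340648  -0.08658337  0.32562964] 165.08928944174363
foot [ 0.4198 -0.0811  0.2432] tool-y off mm -0.2286109009171026
line [ 0.4198 -0.0812  0.2986] tool-y off mm -0.33157536466270043
gripedge [ 0.4198 -0.0813  0.3221] tool-y off mm -0.47403220752664976
```

The slot centre is (0.4373,-0.076) with yaw about 164.2°, agreeing with the top camera. The white line is about 26.5 mm below the TCP. I align and lower until the foot is just above the rim.

```bash
python3 -m inch '-0.005 0.071 0 0.003 0; 0 0 0.15 0 0; 0 0 0.15 0 0; 0 0 0.15 0 0; 0 0 0.15 0 0; 0 0 0.12 0 0; 0 0 0.06 0 0; 0 0 0 0 0'
python3 - <<'E'
from h import *
S=[]
for i in range(4):
  c=capture("wrist");s=get_state();S.append([*s["tcp_pos"],s["eef_rot"][2]])
print(np.mean(S,0).round(4),np.std(S,0).round(4),s["contact_force"])
np.savez("wrist5",**c);d=capture("side");np.savez("side5",**d)
b=lambda x:np.clip(x.astype(float)*1.6,0,255).astype(np.uint8)
a=cv2.resize(b(c["color"][180:330,255:405]),(450,450),interpolation=cv2.INTER_CUBIC)
e=cv2.resize(b(d["color"][185:260,150:208]),(348,450),interpolation=cv2.INTER_CUBIC)
cv2.imwrite("pics/c6.png",np.hstack([a,e]))
E
```

```text
time_s: 11.55
tcp_pos: [0.4374, -0.0768, 0.2084]
eef_rot: [-180.0, -0.0, 163.9]
contact_force: [0.9, -0.1, -0.5]
gripper_width: 0.008
gripper_force: 20.0
[ 4.38000e-01 -7.64000e-02  2.09200e-01  1.63982e+02] [0.0001 0.0001 0.0002 0.0115] [ 0.57510582  0.22967365 -0.67551935]
```

View pics/c6.png

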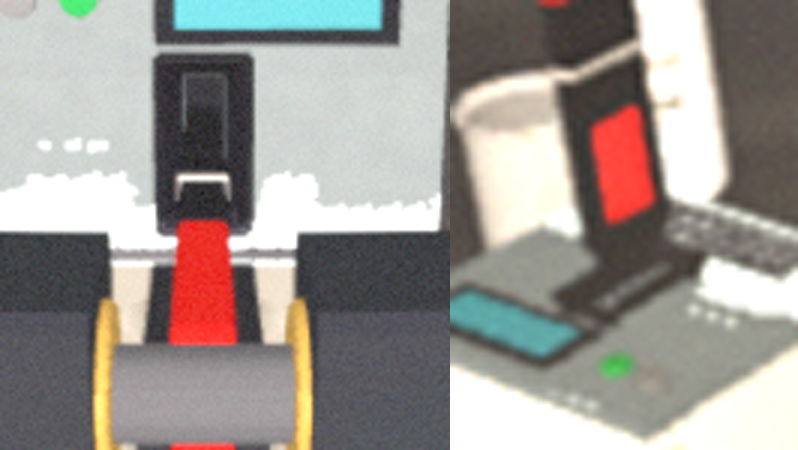

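In the wrist crop the slide (columns 177–231, centre 204) sits on the collar's and slot's centre line (203–205). The side crop shows the white line running from about (568,80) to (640,42), with the foot just above the collar. To check the lengthwise offset I project the expected corners.

Run:
```python
from h import *
d=load("side5");y=np.radians(-16);ex=np.array([np.cos(y),np.sin(y),0]);ey=np.array([-np.sin(y),np.cos(y),0])
f=lambda X:((proj(d,X)-[150,185])*6+[450,0]).round(1)
t=np.array([.438,-.0764,0]);z=np.array([0,0,1])
for n,zz in(("line",.2092-.0265),("gripedge",.2092-.0265+.023)):
  for a,b in((-1,1),(-1,-1),(1,-1)): print(n,a,b,f(t+ex*.015*a+ey*.004*b+z*zz))
for a,b in((-1,1),(-1,-1),(1,-1),(1,1)): print("collar",a,b,f(np.array([.4373,-.076,.108])+ex*.0222*a+ey*.0115*b))
for a in(-1,1): print("glass?",f(t+ex*.015*a-ey*.004+z*(.2092-.0265-.01)))
g=cv2.resize(d["color"][185:260,150:208],(348,450),interpolation=cv2.INTER_CUBIC).astype(int)
# black broad face horizontal extent below the line and line brightness profile
for r in(30,110,150,200): print(r,[int(v) for v in g[r,90:230:6].mean(1)])
```

```text
line -1 1 [551.3  64.6]
line -1 -1 [570.5  70.5]
line 1 -1 [645.8  34.1]
gripedge -1 1 [538.2  -7.2]
gripedge -1 -1 [557.6  -1.5]
gripedge 1 -1 [634.4 -36.5]
collar -1 1 [554.2 288.7]
collar -1 -1 [607.4 308.2]
collar 1 -1 [712.3 247.4]
collar 1 1 [659.9 229.5]
glass? [576.  101.2]
glass? [650.7  64.1]
30 [49, 43, 40, 38, 38, 37, 37, 38, 38, 36, 38, 38, 37, 37, 32, 27, 69, 154, 206, 211, 206, 202, 199, 196]
110 [121, 122, 118, 90, 51, 37, 37, 38, 38, 36, 34, 35, 40, 49, 65, 76, 67, 41, 44, 99, 150, 166, 169, 175]
150 [168, 169, 172, 164, 121, 63, 36, 33, 39, 64, 86, 93, 93, 93, 93, 89, 88, 75, 44, 47, 125, 195, 212, 208]
200 [160, 159, 159, 160, 163, 138, 83, 45, 37, 37, 50, 75, 90, 91, 90, 91, 90, 87, 77, 52, 37, 54, 94, 126]
```

The slide and collar show the same small image shift relative to the projection, so they are aligned to within about 1 mm. I insert slowly and watch the force.

```bash
python3 -m inch '0 0 0.03 0 0; 0 0 0.03 0 0; 0 0 0.03 0 0; 0 0 0.02 0 0; 0 0 0.02 0 0; 0 0 0.02 0 0; 0 0 0 0 0; 0 0 0 0 0'; python3 -c "
from h import *
s=get_state();print(s['contact_force'],s['moment'],s['tcp_pos'])"
```

```text
time_s: 12.8
tcp_pos: [0.4375, -0.0762, 0.186]
eef_rot: [-180.0, -0.0, 164.0]
contact_force: [-1.1, -0.0, -0.8]
gripper_width: 0.0077
gripper_force: 20.0
[-1.07331537 -0.03565048 -0.79483663] [ 0.004935    0.27563503 -0.05607503] [ 0.43752873 -0.07622419  0.18601087]
```

```bash
python3 -m inch '0 0 0.02 0 0; 0 0 0.02 0 0; 0 0 0.02 0 0; 0 0 0.02 0 0; 0 0 0.02 0 0; 0 0 0 0 0; 0 0 0 0 0; 0 0 0 0 0'; python3 -c "
from h import *
S=[]
for i in range(6):
  c=capture('wrist');s=get_state();S.append([*s['contact_force'],*s['moment'],*s['tcp_pos']])
print(np.mean(S,0).round(4))
g=lambda n,q:None
np.savez('wrist6',**c)
"
```

```text
time_s: 13.8
tcp_pos: [0.4376, -0.0762, 0.171]
eef_rot: [-180.0, -0.0, 164.0]
contact_force: [-1.5, 0.9, -1.1]
gripper_width: 0.008
gripper_force: 20.0
[-1.3625  0.8849 -1.4753  0.1326  0.6782 -0.0085  0.4376 -0.0762  0.171 ]
```

There is a light sideways push along the tool's +x, about 1.6 N. I yield to it.

```bash
python3 -m inch '0.004 0 0 0 0; 0 0 0 0 0; 0 0 0 0 0; 0 0 0 0 0; 0 0 0 0 0; 0 0 0 0 0; 0 0 0 0 0; 0 0 0 0 0' >/dev/null; python3 -c "
from h import *
S=[]
for i in range(6):
  c=capture('wrist');s=get_state();S.append([*s['contact_force'],*s['moment'],*s['tcp_pos']])
print(np.mean(S,0).round(4))
"; python3 -m inch '0.004 0 0 0 0; 0 0 0 0 0; 0 0 0 0 0; 0 0 0 0 0; 0 0 0 0 0; 0 0 0 0 0; 0 0 0 0 0; 0 0 0 0 0' >/dev/null; python3 -c "
from h import *
S=[]
for i in range(6):
  c=capture('wrist');s=get_state();S.append([*s['contact_force'],*s['moment'],*s['tcp_pos']])
print(np.mean(S,0).round(4))
"
```

```text
[-0.1096 -0.0718 -0.5135 -0.0399 -0.0156  0.0042  0.4371 -0.076   0.1711]
[ 0.0062 -0.3572 -0.5971 -0.0621 -0.0204  0.0033  0.4365 -0.0759  0.1711]
```

It is free now, with only the slide's weight left. I continue down to about 8 mm short.

```bash
python3 -m inch '0 0 0.03 0 0; 0 0 0.03 0 0; 0 0 0.03 0 0; 0 0 0.03 0 0; 0 0 0.03 0 0; 0 0 0.03 0 0; 0 0 0.01 0 0; 0 0 0 0 0'
python3 - <<'E'
from h import *
S=[]
for i in range(6):
  c=capture('wrist');s=get_state();S.append([*s['contact_force'],*s['moment'],*s['tcp_pos']])
print(np.mean(S,0).round(4))
d=capture("side");np.savez("side7",**d);np.savez("wrist7",**c)
b=lambda x:np.clip(x.astype(float)*1.6,0,255).astype(np.uint8)
a=cv2.resize(b(c["color"][190:290,270:370]),(400,400),interpolation=cv2.INTER_CUBIC)
e=cv2.resize(b(d["color"][200:250,160:210]),(400,400),interpolation=cv2.INTER_CUBIC)
cv2.imwrite("pics/c7.png",np.hstack([a,e]))
E
```

```text
time_s: 17.7
tcp_pos: [0.4365, -0.0759, 0.1425]
eef_rot: [-180.0, -0.0, 164.0]
contact_force: [0.2, -0.2, -0.5]
gripper_width: 0.008
gripper_force: 20.0
[ 0.4202  0.1442 -0.4251 -0.0524 -0.0319  0.0112  0.4366 -0.0759  0.1427]
```

View pics/c7.png

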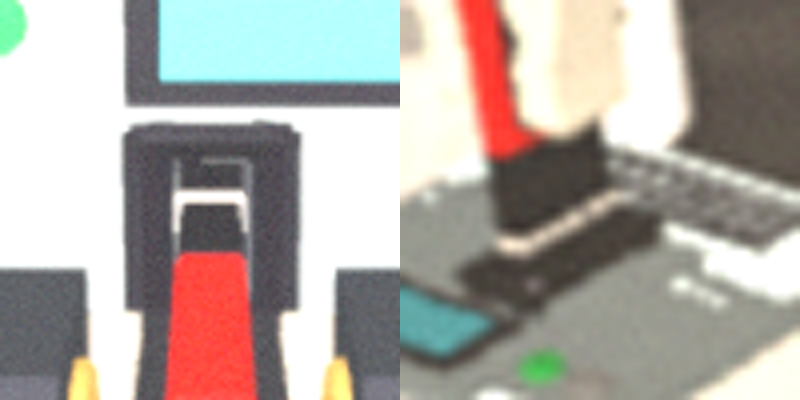

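The side crop (×8 from (160,200)) shows the white line just above the collar, from (508,247) to (625,190). The collar's corners are at about (458,270), (520,318) and (660,238). I now work out how far the line is above the rim.

Run:
```python
from h import *
y=np.radians(-16);ex=np.array([np.cos(y),np.sin(y),0]);ey=np.array([-np.sin(y),np.cos(y),0])
z=np.array([0,0,1])
d=load("side7")
f=lambda X:((proj(d,X)-[160,200])*8+[400,0]).round(1)
for a,b in((-1,1),(-1,-1),(1,-1)): print("collar",a,b,f(np.array([.437,-.076,.108])+ex*.0222*a+ey*.0115*b))
t=np.array([.4366,-.0759,0])
for zz in(.116,.113): print("line",zz,[f(t+ex*.015*a-ey*.004+z*zz) for a in(-1,1)], f(t-ex*.015+ey*.004+z*zz))
# sub-pixel line location along the broad face's columns
g=d["color"].astype(float).mean(2)
for u in(176,178,180,182,184,186):
  col=g[215:240,u];print(u,col.round().astype(int).tolist())
# triangulate line on narrow face: wrist + side
c=load("wrist7")
w=(np.array([211,196])/4+[270,190])
for us in((505,247),):
  print(tri([ray(c,(243/4+270,197/4+190),True),ray(d,(np.array([508,247])-[400,0])/8+[160,200])]))
o,dd=ray(c,w,True);n=-ex;p0=t+n*.015;print("wrist line z",(o+dd*(((p0-o)@n)/(dd@n))).round(4))
# same for the collar's -x rim edge and far check: display/plate
p=[onz(c,np.array(q)/4+[270,190],.108,True) for q in((130,130),(298,130))];print("collar -x edge @.108 tool-x from axis",[((q-t)@-ex).round(4) for q in p])
```

```text
collar -1 1 [458.2 265.6]
collar -1 -1 [529.2 291.6]
collar 1 -1 [669.2 210.5]
line 0.116 [array([522.6, 240.1]), array([618.1, 186.3])] [497.9 231.3]
line 0.113 [array([524.7, 251.5]), array([619.9, 197.5])] [500.  242.6]
176 [130, 86, 64, 51, 38, 40, 39, 40, 43, 41, 39, 41, 36, 49, 92, 118, 88, 51, 40, 48, 70, 58, 40, 44, 66]
178 [168, 124, 66, 42, 39, 41, 41, 41, 40, 40, 39, 35, 51, 93, 113, 78, 46, 41, 41, 41, 45, 45, 58, 75, 85]
180 [156, 130, 75, 42, 41, 40, 41, 40, 40, 40, 43, 57, 95, 113, 77, 44, 38, 39, 42, 38, 42, 62, 87, 96, 97]
182 [127, 81, 47, 39, 40, 41, 40, 41, 41, 36, 58, 94, 113, 76, 44, 40, 42, 40, 40, 43, 63, 88, 97, 95, 95]
184 [84, 56, 46, 41, 37, 41, 39, 37, 39, 69, 121, 106, 65, 42, 42, 43, 41, 40, 51, 77, 91, 97, 94, 96, 97]
186 [197, 188, 165, 102, 73, 93, 74, 55, 70, 119, 97, 58, 40, 41, 43, 40, 41, 48, 78, 94, 95, 97, 93, 97, 95]
(array([ 0.42481585, -0.06844722,  0.110953  ]), [np.float64(0.25494902681843434), np.float64(0.254949026818382)])
wrist line z [ 0.4221 -0.072   0.1153]
collar -x edge @.108 tool-x from axis [np.float64(0.0221), np.float64(0.0221)]
```

Three estimates agree: the line is at z≈0.1155, or 7.5 mm above the rim. I lower by that and check.

```bash
python3 -m inch '0 0 0.02 0 0; 0 0 0.02 0 0; 0 0 0.01 0 0; 0 0 0 0 0; 0 0 0 0 0; 0 0 0 0 0; 0 0 0 0 0; 0 0 0 0 0'
python3 - <<'E'
from h import *
S=[]
for i in range(6):
  c=capture('wrist');s=get_state();S.append([*s['contact_force'],*s['moment'],*s['tcp_pos']])
print(np.mean(S,0).round(4),s["eef_rot"],s["gripper_width"])
d=capture("side");np.savez("side8",**d);np.savez("wrist8",**c)
b=lambda x:np.clip(x.astype(float)*1.6,0,255).astype(np.uint8)
a=cv2.resize(b(c["color"][190:290,270:370]),(400,400),interpolation=cv2.INTER_CUBIC)
e=cv2.resize(b(d["color"][200:250,160:210]),(400,400),interpolation=cv2.INTER_CUBIC)
cv2.imwrite("pics/c8.png",np.hstack([a,e]))
E
```

```text
time_s: 19.05
tcp_pos: [0.4366, -0.0759, 0.1351]
eef_rot: [180.0, 0.0, 164.0]
contact_force: [0.8, 0.1, -0.1]
gripper_width: 0.0082
gripper_force: 20.0
[-0.2034  0.1338 -0.4711 -0.034  -0.0411 -0.0033  0.4365 -0.0759  0.1351] [-1.79997891e+02 -3.09482228e-03  1.64000971e+02] 0.008157920489742046
```

View pics/c8.png

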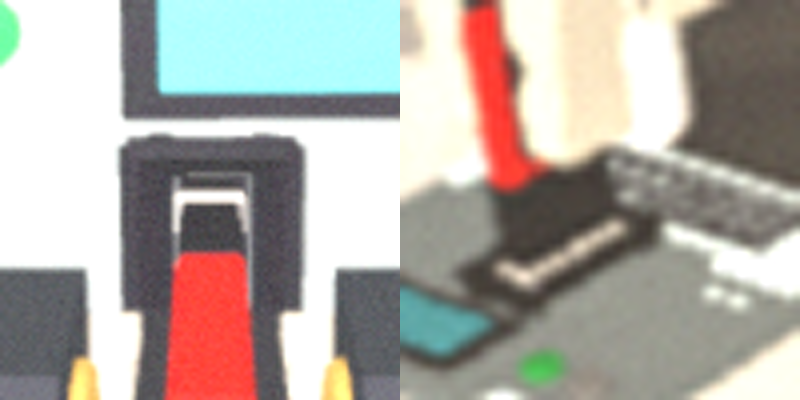

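In the last views the white line lies in the collar at rim level: side crop (518,275)–(622,225), within about 0.7 mm of where it is expected for z = 0.108. The tool is upright, only the slide's weight is felt, and the foot hangs free. I hand in.

```bash
python3 -c "
from plant import close_job; print(close_job())"
```

```text
the job is handed in; nothing more can be done
None
```

I handed the job in with the red slide held upright and steady in the reader's slot, its white line within about 1 mm of the collar rim by my measurements and its foot hanging clear; it went in without forcing, and I touched nothing else.

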